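# Slide the second brake pad into the empty rack bay and latch it

### The arm

A 6-joint arm with a two-finger parallel gripper is mounted at the origin on the work surface. World frame = base frame: x ahead of the robot, y to its left, z up, the work surface at z = 0. Lengths are in m, angles in rad, forces in N, time in s.
With the tool pointing down it reaches from about 0.275 to 0.75 m from the base axis. Payload 10.2 kg.
Tool frame: the origin (TCP) lies at the very end of the fingers, on their centre line; the grasp point (between the pads) lies 19 mm behind it; y points along the fingers, x is the direction in which the jaws open and shut, and the axes are right-handed (so a half turn about y gives the same grasp; the last joint's range is limited). The gripper opens to 85 mm and grips with 20 to 120 N. Pads are 22 mm wide; open, the fingers measure 114 mm over their backs; the gripper's body (76 mm by 85 mm) begins 54 mm behind the grasp point. The pads swing forward as they close: fully open they stand 13 mm farther back than shut.
Start: joints at [1.087, 0.313, 1.498, -0, 1.331, -0.223], TCP at [0.135, 0.507, 0.197] pointing down, gripper open.
Joint ranges: [-2.94, 2.94], [-0.97, 2.17], [0.19, 2.56], [-1.23, 4.37], [0.02, 3.11], [-2.88, 2.88]. Speed limits (rad/s): [2.39, 2.39, 3.01, 3.14, 3.14, 3.14].

### API

Orientations are given as a unit quaternion [w, x, y, z].
In Python, from cell import robot gives the robot as it stands. The module is installed in compiled form; this text tells all that it offers.
- The arm moves only by the tool apply_moves, never from a script. Its argument "moves" is one flat list of numbers, 7 for each row, row after row: the shift along the tool's x, y, z in mm, then the turn, a rotation vector about the tool's x, y, z in rad, then the closure, from 0 (fully open) to 1 (shut). A call has 1 to 5 rows; each row is the pose to reach, as a shift and turn from the pose commanded when the call began, along the tool's axes at that moment; what a row does not reach only later rows make up. A row lasts 1/8 s, in which the tool goes at most 62.5 mm and 10.7 degrees, less where a joint would pass 70% of its speed; a pose out of reach is approached as far as the arm can. A call with a gripper value outside its range is refused whole. The fingers move at their own pace and stop on an object; "force" is the grip in N (left out, the last holds). Time passes only in rows, so rows that repeat a pose let the fingers close. It gives the time, the measured TCP pose, the force and the opening at its end, in the units of the state.
- robot.read_state(): the state, without advancing time (a new reading comes with each control period).
- robot.grab_frame(name): name is "side" or "top"; returns (picture, depth): 384x512x3 uint8, red, green, blue; 384x512 float32, m along the optical axis (not along the pixel's ray), 0 where there is no reading.
- robot.camera_info(name): a dict with "fx", "fy", "cx", "cy" (pixels), "T" (4x4, takes a point from camera to world coordinates). Camera axes: x right, y down, z forward; pixel columns grow to the right and rows downward; lengths in m; the calibration is good to about 2 mm. A picture is of the moment at which its call begins. camera_info takes no time and is no camera call.
- robot.close_job(): hands the job in, once; it reports no verdict.
The state is a dict: "time_s": time; "joint_pos": joint angles; "qvel": joint speeds; "joint_torque": joint torques, N m; "tool_pos": TCP position; "orientation": TCP orientation; "wrist_force": force on the tool from outside, world axes, zero at the start; "ft_torque": the same for the moment, N m; "width": finger opening in m.
Only numpy, scipy, OpenCV 4.12 (cv2) and the standard library are available. Lean on these libraries where they do the work, as an engineer would, in place of code of your own. Each camera call takes 0.05 s, during which the arm holds its last target. There are 200 camera calls.

### The job

One bay of the two-bay pad rack already holds a brake pad and the other is empty. Swing open the brass latch of the empty bay only, slide the loose pad along the cabinet top (without lifting it) into that bay, fully home against the back wall, then swing that latch fully shut again so both bays end up full and latched. Do not disturb the stored pad, its latch or the other things on the top.

Things in the scene. Friction and masses are not known exactly. Their poses are not given: they have to be found in the camera images.
- rack: Fixed grey steel rack with two 120 mm wide bays side by side, open on top and in front (rack -x, robot side). Origin on the cabinet top midway between the bays; x points into the bays, y to the left bay. Walls 22 mm high: back wall face at x = 25 mm; 14 mm middle wall, nose at x = -40 mm; 16 mm outer walls to x = -33 mm, a latch post before each at x = -41, y = +-135 mm. No floor plate.
- left_bay (a point): Point on the cabinet top where a pad's origin lies when fully home and centred in the left (+y) bay; axes as the rack's.
- right_bay (a point): The same for the right (-y) bay; axes as the rack's.
- latch_left (a joint): Angle (rad) of the left brass latch: 0 = shut (bar across the bay's front, pointing to rack -y), 1.57 = bar pointing to rack -x, clear of the bay, 2.0 = end stop. Turns in the horizontal plane, opening clockwise seen from above. Light friction (about 1 N at the pin), stays where left. Starts shut or nearly (0 to 0.1).
- latch_right (a joint): The same for the right bay's latch, mirrored: 0 = shut (bar pointing inward to the rack's +y), 1.57 = pointing to the rack's -x, 2.0 = end stop; opens anticlockwise seen from above.
- left_pivot (a point): Pivot axis of the left latch, at cabinet-top height, on the steel post (top at 22 mm) at the outer front corner of the left bay; axes as the rack's.
- right_pivot (a point): The same for the right latch.
- left_pin (a point): Point 45 mm above the cabinet top on the upright round brass pin of the left latch: 12 mm diameter, top at 62 mm, 58 mm from the pivot. The bar under it is 12 mm wide, reaches 67 mm from the pivot and lies 6 to 16 mm above the cabinet top.
- right_pin (a point): The same point on the right latch's pin.
- loose_pad: The loose brake pad lying on the cabinet top in front of the rack: 50 mm (its x) by 110 mm (its y) by 18 mm high, 8 mm steel backing plate below, 10 mm dark grey-brown lining in two blocks on top, about 0.35 kg. Origin at the centre of the underside, z up. It goes into the bay broadside: its x along the rack's x. Either long edge may lead.
- stored_pad: An identical brake pad already home in one of the two bays; the other bay is the empty one. Origin at the centre of its underside.
- anvil: Black rubber anvil block, 100 x 80 x 50 mm, fixed; origin at the centre of its underside. Bystander.
- mallet_head: Copper mallet head standing on its end, 48 mm diameter, 80 mm high; origin at the centre of its underside. Bystander.
- bushing: White nylon bushing standing on end, 64 mm outer and 36 mm inner diameter, 45 mm high; origin at the centre of its underside. Bystander.
- pad_clip: Steel pad clip, a U of 4 mm strip lying open side up, 70 mm (its x) by 26 mm by 22 mm high; origin at the centre of its underside. Bystander.
There are look-alikes about, which are no part of the job. What is shaped like the stored_pad but blue, green or purple is not meant.

How it is judged:
On the way, in this order (a step that is already met when the one before it is completed fails the run):
1. the empty bay's latch is swung open (past 1.2 rad) (((horizontal distance between stored_pad and right_bay below 0.04 m and value of joint latch_left above 1.2 rad) or (horizontal distance between stored_pad and left_bay below 0.04 m and value of joint latch_right above 1.2 rad))), for 0.2 s.
2. the loose pad is fully home in the empty bay (((horizontal distance between stored_pad and right_bay below 0.04 m and (x of loose_pad in the frame of left_bay between -0.006 and 0.004 m and y of loose_pad in the frame of left_bay between -0.009 and 0.009 m and z of loose_pad in the frame of left_bay below 0.004 m and angle between the x axis of loose_pad and the x axis of rack, either way round below 0.12 rad)) or (horizontal distance between stored_pad and left_bay below 0.04 m and (x of loose_pad in the frame of right_bay between -0.006 and 0.004 m and y of loose_pad in the frame of right_bay between -0.009 and 0.009 m and z of loose_pad in the frame of right_bay below 0.004 m and angle between the x axis of loose_pad and the x axis of rack, either way round below 0.12 rad)))), for 0.2 s.
At the end, for the whole second after the job is handed in: The loose pad lies flat and at rest in the bay that was empty: within 6 mm of touching the back wall, within 9 mm of the bay's centre line and within 0.12 rad of square; the stored pad is in its own bay; both latches are shut (below 0.15 rad) and still (((horizontal distance between stored_pad and right_bay below 0.04 m and (x of loose_pad in the frame of left_bay between -0.006 and 0.004 m and y of loose_pad in the frame of left_bay between -0.009 and 0.009 m and z of loose_pad in the frame of left_bay below 0.004 m and angle between the x axis of loose_pad and the x axis of rack, either way round below 0.12 rad)) or (horizontal distance between stored_pad and left_bay below 0.04 m and (x of loose_pad in the frame of right_bay between -0.006 and 0.004 m and y of loose_pad in the frame of right_bay between -0.009 and 0.009 m and z of loose_pad in the frame of right_bay below 0.004 m and angle between the x axis of loose_pad and the x axis of rack, either way round below 0.12 rad))) and value of joint each of latch_left, latch_right below 0.15 rad and linear speed of loose_pad below 0.02 m/s and velocity of joint each of latch_left, latch_right below 0.1 rad/s).
It fails at once if the loose pad is lifted more than 15 mm (height (world z) of loose_pad above 0.015 m).
It fails at once if the full bay's latch is opened (past 0.4 rad) ((horizontal distance between stored_pad and left_bay below 0.04 m and value of joint latch_left above 0.4 rad) or (horizontal distance between stored_pad and right_bay below 0.04 m and value of joint latch_right above 0.4 rad)).
It fails at once if the stored pad is moved more than 12 mm (distance of stored_pad from where it was at the start of the episode above 0.012 m).
It fails at once if the mallet head, bushing or pad clip is moved more than 20 mm (distance of any of mallet_head, bushing, pad_clip from where it was at the start of the episode above 0.02 m).
It also fails if it takes over 72 s, if anything falls off the work surface, if the arm or the gripper's body presses on something with over 40 N, if the wrist force passes 120 N, or if a joint passes its speed limit or range.

## Working session

There is one attempt and no reset: what is moved stays moved. The work goes in short steps, Python scripts to look and compute and a tool call to move; the robot and the scene stay as the last step left them, time stands still between calls to the robot, and variables do not carry over. Pictures are saved under pics/ and viewed, about 8 in all and at most 12, crops included, and the job is handed in when it is done.

Besides the shell and the picture viewer there is one more tool, called after "Call:" as name(argument=value, ...) on one line, values as JSON. apply_moves: Moves the arm, as the interface text tells. Its arguments: {"type":"object","properties":{"moves":{"type":"array"},"force":{"type":"number"}},"required":["moves"]}

```bash
mkdir -p pics; cat > h.py <<'E'
import numpy as np, cv2
from cell import robot
def grab(name,fn):
    im,d=robot.grab_frame(name); np.savez(f'{name}.npz',im=im,d=d); cv2.imwrite('pics/'+fn,im[:,:,::-1]); return im,d
def pts(name,d):
    c=robot.camera_info(name); v,u=np.mgrid[:d.shape[0],:d.shape[1]]
    P=np.stack([(u-c['cx'])/c['fx']*d,(v-c['cy'])/c['fy']*d,d],-1)
    return P@c['T'][:3,:3].T+c['T'][:3,3]
def load(name):
    z=np.load(name+'.npz'); return z['im'],z['d'],pts(name,z['d'])
E
python3 - <<'E'
from h import *
s=robot.read_state(); print(s)
for n in('top','side'):
    im,d=grab(n,n+'0.png'); c=robot.camera_info(n); print(n,c['fx'],np.round(c['T'],3).tolist())
a=cv2.imread('pics/top0.png');cv2.imwrite('pics/top0b.png',cv2.resize(a,(800,600)))
E
```

```text
{'time_s': 0.0, 'joint_pos': array([ 1.08664247e+00,  3.13438141e-01,  1.49845516e+00, -1.48379498e-05,
        1.33102057e+00, -2.23374984e-01]), 'qvel': array([-1.87188126e-03,  2.67144135e-04,  1.72369748e-03, -5.70857598e-04,
        1.26696652e-03,  9.84254989e-05]), 'joint_torque': array([-9.90328408e-04, -4.12255776e+01, -2.59745604e+01, -1.76471463e-04,
        4.08415348e-03, -1.99925188e-05]), 'tool_pos': array([0.13521561, 0.50696338, 0.19653438]), 'orientation': array([-0.56056487,  0.56096498,  0.43032428, -0.43116857]), 'wrist_force': array([0.72148906, 0.26799332, 0.22521578]), 'ft_torque': array([ 0.02519846, -0.05196461,  0.00162839]), 'width': 0.08555142385190115}
top 476.52310593638765 [[-0.014, -0.985, 0.173, 0.399], [-1.0, 0.013, -0.005, 0.011], [0.003, -0.173, -0.985, 1.291], [0.0, 0.0, 0.0, 1.0]]
side 406.4794231413409 [[0.971, -0.128, 0.204, 0.378], [-0.24, -0.464, 0.853, -0.845], [-0.015, -0.877, -0.481, 0.541], [0.0, 0.0, 0.0, 1.0]]
```

View pics/top0b.png

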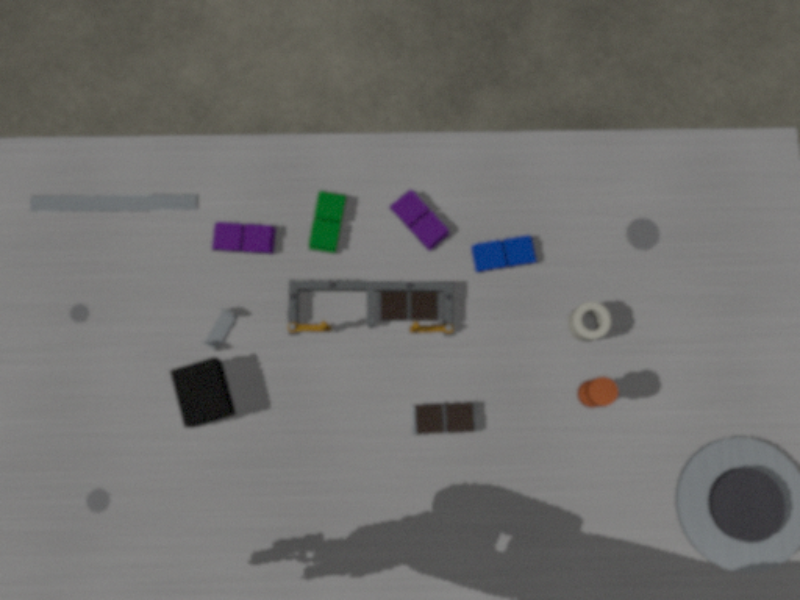

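View pics/side0.png

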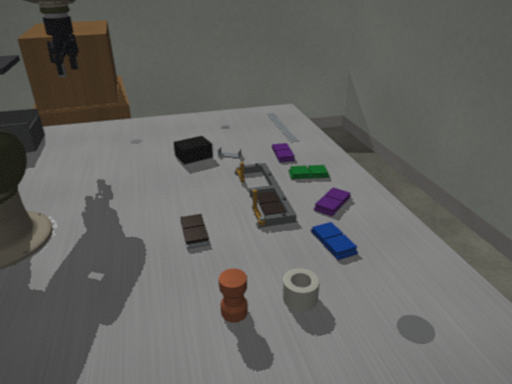

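The top view shows the rack at about (375,305) with the left bay empty (340,305) and the stored pad in the right bay (410,305). Both latches look nearly shut. The loose pad is at (445,418), the mallet at (600,392), the bushing at (592,320), the clip at (222,327) and the anvil at (203,392). The side view agrees.

```bash
cat > m.py <<'E'
from h import *
def rect(P,m):
    p=P[m][:,:2].astype(np.float32)*1000; r=cv2.minAreaRect(p); return len(p),np.round(np.array(r[0]),1),np.round(r[1],1),round(r[2],1),np.round(np.median(P[m][:,2]),4)
E
python3 - <<'E'
from m import *
im,d,P=load('top')
hsv=cv2.cvtColor(im,cv2.COLOR_RGB2HSV); z=P[...,2]
v,u=np.mgrid[:384,:512]
def comps(m,txt,minn=15):
    n,l,s,c=cv2.connectedComponentsWithStats(m.astype(np.uint8))
    for i in range(1,n):
        if s[i,4]>=minn: print(txt,c[i].round(1),*rect(P,l==i), 'hsv',np.median(hsv[l==i],axis=0))
tab=(d>0)&(u<400)&(u>20)&(v>100)&(v<290)
print('table z',np.median(z[tab]))
comps((d>0)&(z>0.009)&(u<430)&(v>100)&(v<300),'obj')
comps((hsv[...,0]>14)&(hsv[...,0]<28)&(hsv[...,1]>140)&(v>190)&(v<225)&(u>180)&(u<300),'brass',5)
b=(v>172)&(v<216)&(u>180)&(u<300)
comps(b&(z>.019)&(z<.026),'rack22'); comps(b&(z>.04),'pins',2)
c=robot.camera_info('top'); Ti=np.linalg.inv(c['T'])
crop=im[170:290,180:310]; cv2.imwrite('pics/c1.png',cv2.resize(crop[:,:,::-1],(780,720))[:600])
E
```

```text
table z 0.0008073784525148842
obj [208.5 141.2] 647 [776.5 114.3] [ 50.7 108.5] 79.3 0.0182 hsv [ 69. 237.  97.]
obj [268.1 140.3] 665 [778.7 -51.8] [109.4  56.5] 42.1 0.0181 hsv [140. 172. 104.]
obj [154.8 151.7] 662 [748.6 262.2] [108.7  53. ] 85.3 0.0178 hsv [140. 174. 103.]
obj [321.9 161.9] 668 [ 713.6 -197.9] [ 51.8 109.8] 8.4 0.0182 hsv [109. 226. 126.]
obj [245.5 193.5] 2046 [620.6  38.8] [286.9  92.9] 88.4 0.0203 hsv [30. 16. 77.]
obj [376.4 205.6] 448 [ 587.3 -336. ] [63.6 62.9] 8.6 0.0443 hsv [ 27.  17. 136.]
obj [145.1 199.6] 18 [612.5 286.3] [24.5  7. ] 58.6 0.0216 hsv [ 99.5   8.5 111.5]
obj [132.5 220.7] 15 [556.7 316.8] [26.   3.6] 63.0 0.0217 hsv [ 90.   6. 117.]
obj [128.8 251.1] 1316 [474.9 321.9] [100.7  82. ] 16.2 0.0496 hsv [60. 40. 24.]
obj [382.  250.9] 402 [ 465.9 -338. ] [46.  46.3] 0.4 0.0789 hsv [ 10. 169. 130.]
obj [284.  267.6] 722 [427.  -86.2] [106.5  49.8] 89.5 0.0184 hsv [12. 57. 52.]
brass [199.3 209.1] 69 [506.5  72.6] [243.5  46.1] 40.5 0.0174 hsv [ 20. 180. 121.]
brass [273.  209.8] 67 [502.  -18.4] [ 50.1 208.6] 60.6 0.0173 hsv [ 20. 169. 102.]
rack22 [236.6 187.9] 833 [622.1  38. ] [285.3  85.1] 89.5 0.0224 hsv [90.  9. 82.]
rack22 [249.9 196.1] 83 [616.1   3.7] [45.7 39.7] 33.8 0.0208 hsv [10. 72. 45.]
rack22 [256.9 189.5] 17 [635.9 -17.8] [16.3 16.6] 89.1 0.0198 hsv [10. 74. 45.]
rack22 [273. 195.] 64 [623.4 -61.5] [51.1 33.2] 58.7 0.0206 hsv [11.5 67.  46. ]
rack22 [268.6 200.6] 51 [607.8 -48.3] [35.1 22.4] 89.4 0.0205 hsv [11. 67. 48.]
pins [206.8 208. ] 21 [583.  114.8] [9.4 9.6] 0.6 0.06 hsv [ 20. 178. 118.]
pins [265.2 208.5] 21 [492.9 -11.7] [ 10.9 193.2] 73.2 0.0614 hsv [ 19. 170. 114.]
```

View pics/c1.png

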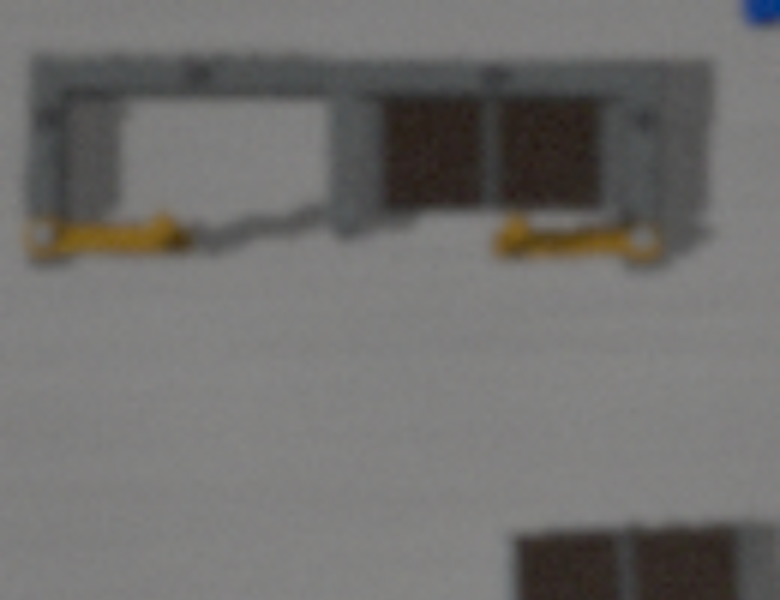

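```bash
python3 - <<'E'
from m import *
im,d,P=load('top'); z=P[...,2]; hsv=cv2.cvtColor(im,cv2.COLOR_RGB2HSV)
c=robot.camera_info('top')
def px(u,v,zz):
    r=np.array([(u-c['cx'])/c['fx'],(v-c['cy'])/c['fy'],1])@c['T'][:3,:3].T; o=c['T'][:3,3]; return o+r*(zz-o[2])/r[2]
m=(z>.017)&(z<.03)
A=[]
for u in range(190,290):
    vs=[v for v in range(172,200) if m[v,u]]
    if vs: A.append(px(u,vs[0]-.5,.022)[:2])
A=np.array(A); k=np.polyfit(A[:,1],A[:,0],1); print('back edge x = %.4f*y+%.4f'%tuple(k), A[::20].round(4).tolist())
# inner face of back wall in left bay (z drop)
B=[]
for u in range(205,230):
    vs=[v for v in range(176,196) if m[v,u]]; B.append(px(u,vs[-1]+.5,.022)[:2])
B=np.array(B);k=np.polyfit(B[:,1],B[:,0],1);print('inner', k, B[::6].round(4).tolist())
yl=[];yr=[]
for v in range(184,204):
    us=[u for u in range(180,300) if m[v,u]]; yl.append(px(us[0]-.5,v,.022)[:2]); yr.append(px(us[-1]+.5,v,.022)[:2])
print('left',np.median(yl,0),np.polyfit(*np.array(yl).T,1)[0],'right',np.median(yr,0),np.polyfit(*np.array(yr).T,1)[0])
for nm,(u,v,w,h) in {'stored':(240,183,45,26),'loose':(262,255,45,28)}.items():
    q=np.zeros(z.shape,bool); q[v:v+h,u:u+w]=1
    q&=(hsv[...,1]>45)&((hsv[...,0]<14)|(hsv[...,0]>170))
    pp=np.array([px(x,y,.018)[:2] for y,x in np.argwhere(q)],np.float32)*1000
    print(nm,q.sum(),cv2.minAreaRect(pp),pp.mean(0))
for u0 in (180,245):
    q=np.zeros(z.shape,bool); q[200:216,u0:u0+55]=1; q&=(z>.05)&(z<.066)
    print('pin',q.sum(),P[q].mean(0), [px(x,y,.062)[:2].round(4).tolist() for y,x in [np.argwhere(q).mean(0)]])
s=robot.read_state()
from scipy.spatial.transform import Rotation as R
w=s['orientation'];print(R.from_quat(w[[1,2,3,0]]).as_matrix().round(3))
E
```

```text
back edge x = 0.0143*y+0.6645 [[0.6668, 0.1639], [0.6661, 0.1095], [0.6654, 0.0552], [0.6647, 0.0008], [0.664, -0.0536]]
inner [0.02628069 0.64732462] [[0.6524, 0.1231], [0.6522, 0.1068], [0.6493, 0.0905], [0.6491, 0.0743], [0.6488, 0.058]]
left [0.62837047 0.18110344] -0.00016739105433372336 right [ 0.62467793 -0.10553466] -0.028990527776837773
stored 353 ((620.9382934570312, -28.592693328857422), (92.51480102539062, 46.81129837036133), 89.2575454711914) [621.762    -28.426342]
loose 335 ((427.188232421875, -86.3514175415039), (42.295555114746094, 91.04362487792969), 1.5966291427612305) [427.63495 -86.02972]
pin 17 [0.5831241  0.11570549 0.06057563] [[0.5829, 0.1156]]
pin 16 [ 0.58002365 -0.03792616  0.06167109] [[0.58, -0.0379]]
[[ 0.258 -0.001 -0.966]
 [ 0.966 -0.001  0.258]
 [-0.001 -1.     0.   ]]
```

```bash
cat > go.py <<'E'
# python3 go.py x y z yaw_deg : prints tool-frame shift (mm) and turn about tool y from measured pose
import sys; from h import *
from scipy.spatial.transform import Rotation as R
s=robot.read_state(); w=s['orientation']; M=R.from_quat(w[[1,2,3,0]]).as_matrix()
yaw=np.degrees(np.arctan2(M[1,0],M[0,0]))
print('t',round(s['time_s'],2),'tcp',s['tool_pos'].round(4),'yaw',yaw.round(1),'tilt',M[2].round(3),'w',round(s['width'],4),'F',s['wrist_force'].round(1),'j',s['joint_pos'].round(2))
if len(sys.argv)>3:
    t=np.array([float(a) for a in sys.argv[1:4]]); print('shift',((M.T@(t-s['tool_pos']))*1000).round(1))
    if len(sys.argv)>4:
        a=(float(sys.argv[4])-yaw+180)%360-180
        T=R.from_euler('z',float(sys.argv[4]),degrees=True).as_matrix()@np.array([[1,0,0],[0,0,1],[0,-1,0]]).T if 0 else None
        c,sn=np.cos(np.radians(float(sys.argv[4]))),np.sin(np.radians(float(sys.argv[4])))
        G=np.array([[c,0,-sn],[sn,0,c],[0,-1,0]])
        print('turn',R.from_matrix(M.T@G).as_rotvec().round(4))
E
```

Call:
apply_moves(moves=[-52,0,-107,0,-0.16,0,0,-104,0,-214,0,-0.32,0,0,-156,0,-321,0,-0.48,0,0,-156,0,-321,0,-0.64,0,0,-156,0,-321,0,-0.8,0,0])

```text
time_s: 0.72
tool_pos: [0.3534, 0.3193, 0.197]
orientation: [0.353, -0.353, -0.612, 0.613]
wrist_force: [0.7, 0.3, 1.7]
width: 0.0857
```

```bash
python3 go.py 0.583 0.1157 0.10 135
```

```text
t 0.72 tcp [0.3534 0.3193 0.197 ] yaw 120.0 tilt [ 0. -1.  0.] w 0.0857 F [0.7 0.3 1.7] j [ 0.49  0.21  1.64  0.    1.3  -1.61]
shift [-291.2   96.9  -96.9]
turn [-3.000e-04 -2.612e-01  1.000e-04]
```

Call:
apply_moves(moves=[-58,8,-19,0,-0.13,0,0,-116,16,-38,0,-0.26,0,0,-174,35,-57,0,-0.26,0,0,-232,66,-77,0,-0.26,0,0,-291,97,-97,0,-0.26,0,0])

```text
time_s: 1.35
tool_pos: [0.5721, 0.1234, 0.1056]
orientation: [0.273, -0.273, -0.652, 0.652]
wrist_force: [0.8, 0.5, -0.3]
width: 0.0857
```

Call:
apply_moves(moves=[0,0,0,0,0,0,0,0,0,0,0,0,0,0])

```text
time_s: 1.6
tool_pos: [0.5707, 0.1252, 0.1067]
orientation: [-0.273, 0.273, 0.652, -0.652]
wrist_force: [0.6, -0.3, 0.0]
width: 0.0851
```

```bash
python3 go.py 0.583 0.1157 0.028 135
```

```text
t 1.6 tcp [0.5707 0.1252 0.1067] yaw 134.6 tilt [ 0. -1.  0.] w 0.0851 F [ 0.6 -0.3  0. ] j [ 0.02  0.52  1.43  0.    1.19 -2.33]
shift [-15.5  78.7  -2.1]
turn [-0.0002 -0.0064  0.0005]
```

Call:
apply_moves(moves=[-15.5,0,-2,0,0,0,0,-15.5,40,-2,0,0,0,0,-15.5,78.5,-2,0,0,0,0,-15.5,78.5,-2,0,0,0,0,-15.5,78.5,-2,0,0,0,0.6], force=25)

```text
time_s: 2.22
tool_pos: [0.5846, 0.1155, 0.0302]
orientation: [-0.272, 0.274, 0.653, -0.652]
wrist_force: [-0.1, 0.3, 0.2]
width: 0.0698
```

Call:
apply_moves(moves=[0,0,0,0,0,0,1,0,0,0,0,0,0,1,0,0,0,0,0,0,1,0,0,0,0,0,0,1,0,0,0,0,0,0,1])

```text
time_s: 2.85
tool_pos: [0.5833, 0.1153, 0.0282]
orientation: [0.273, -0.273, -0.652, 0.652]
wrist_force: [-0.3, -0.6, 0.3]
width: 0.0003
```

```bash
python3 go.py 0.543 0.133 0.028 135; python3 -c "
from h import *
im,d=grab('side','s1.png');cv2.imwrite('pics/s1c.png',cv2.resize(im[100:260,150:350,::-1],(700,560)))"
```

```text
t 2.85 tcp [0.5833 0.1153 0.0282] yaw 134.6 tilt [ 0. -1.  0.] w 0.0003 F [-0.3 -0.6  0.3] j [-0.    0.64  1.47 -0.    1.04 -2.35]
shift [40.9  0.2 16.3]
turn [-0.     -0.0064  0.    ]
```

View pics/s1c.png

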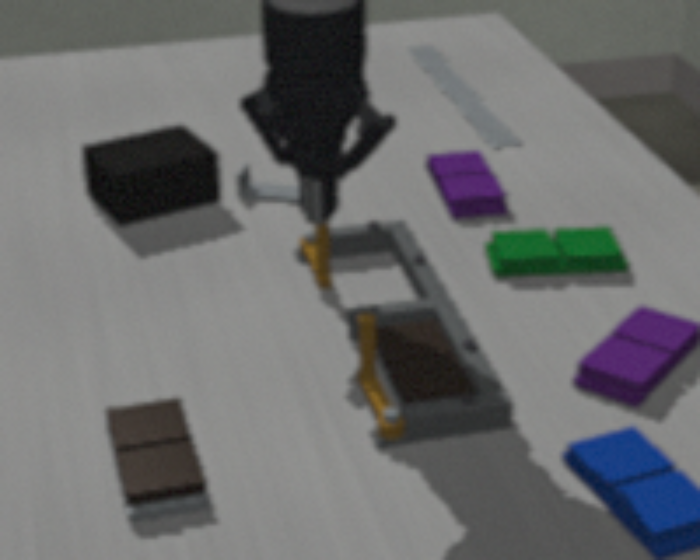

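```bash
python3 - <<'E'
from m import *
im,d,P=load('side'); hsv=cv2.cvtColor(im,cv2.COLOR_RGB2HSV); v,u=np.mgrid[:384,:512]
c=robot.camera_info('side'); Ti=np.linalg.inv(c['T'])
def pr(p): q=Ti[:3,:3]@np.array(p)+Ti[:3,3]; return np.round([q[0]/q[2]*c['fx']+c['cx'],q[1]/q[2]*c['fy']+c['cy'],q[2]],3)
print('tcp',pr([.5833,.1153,.0282]),'pin0',pr([.5833,.1153,.0]),'pintop',pr([.583,.1157,.062]),'rpin',pr([.580,-.038,.062]),'pad',pr([.427,-.086,.018]))
m=(hsv[...,0]>14)&(hsv[...,0]<28)&(hsv[...,1]>140)&(v>150)&(v<240)&(u>220)&(u<290)
n,l,s,cc=cv2.connectedComponentsWithStats(m.astype(np.uint8))
for i in range(1,n):
    if s[i,4]>4: print(s[i],cc[i].round(1),P[l==i].min(0).round(3),P[l==i].max(0).round(3),np.median(P[l==i],0).round(3))
m=(P[...,2]>.02)&(P[...,2]<.09)&(abs(P[...,0]-.585)<.05)&(abs(P[...,1]-.12)<.06)&~m
print(rect(P,m)); 
for zz in np.arange(.02,.09,.01):
    k=m&(abs(P[...,2]-zz)<.005); print(zz.round(3),k.sum(),P[k].mean(0).round(3),P[k].min(0).round(3),P[k].max(0).round(3))
g=load('side')
E
```

```text
tcp [241.24  174.176   1.107] pin0 [241.5   183.241   1.121] pintop [240.779 162.964   1.091] rpin [253.926 190.635   0.96 ] pad [193.179 227.086   0.909]
[237 165   7  16  59] [240.6 172.4] [0.579 0.106 0.013] [0.589 0.169 0.056] [0.583 0.113 0.029]
[253 190  12  35 116] [256.6 207.2] [ 0.575 -0.104  0.008] [0.602 0.016 0.064] [ 0.581 -0.045  0.018]
(144, array([599.8, 140.6]), array([87.6, 51.7]), 76.7, np.float64(0.0719))
0.02 39 [0.612 0.171 0.022] [0.582 0.114 0.02 ] [0.635 0.18  0.024]
0.03 3 [0.588 0.114 0.029] [0.588 0.112 0.025] [0.588 0.115 0.033]
0.04 1 [0.588 0.113 0.039] [0.588 0.113 0.039] [0.588 0.113 0.039]
0.05 5 [0.583 0.114 0.051] [0.58  0.111 0.047] [0.589 0.116 0.055]
0.06 11 [0.583 0.113 0.06 ] [0.573 0.106 0.056] [0.589 0.119 0.064]
0.07 27 [0.58  0.108 0.071] [0.569 0.101 0.066] [0.593 0.124 0.075]
0.08 35 [0.58  0.109 0.08 ] [0.569 0.103 0.075] [0.597 0.124 0.085]
```

```bash
python3 - <<'E'
from m import *
c=robot.camera_info('side'); Ti=np.linalg.inv(c['T'])
def pr(p): q=Ti[:3,:3]@np.array(p)+Ti[:3,3]; return np.round([q[0]/q[2]*c['fx']+c['cx'],q[1]/q[2]*c['fy']+c['cy'],q[2]],3)
print('init tcp',pr([.135,.507,.197]))
im0=cv2.imread('pics/side0.png'); im1=cv2.imread('pics/s1.png')
a=cv2.resize(im0[0:100,10:110],(400,400),interpolation=cv2.INTER_CUBIC); b=cv2.resize(im1[130:205,203:278],(400,400),interpolation=cv2.INTER_CUBIC)
p=pr([.135,.507,.197]); cv2.drawMarker(a,(int((p[0]-10)*4),int(p[1]*4)),(0,0,255),0,14)
p=pr([.5833,.1153,.0282]); f=400/75;cv2.drawMarker(b,(int((p[0]-203)*f),int((p[1]-130)*f)),(0,0,255),0,14)
cv2.imwrite('pics/cmp.png',cv2.convertScaleAbs(np.hstack([a,b]),alpha=1.8))
E
```

```text
init tcp [72.024 88.092  1.269]
```

View pics/cmp.png

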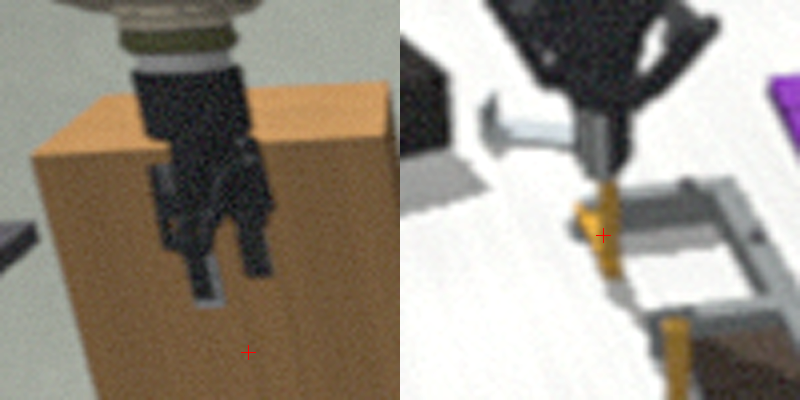

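Compared with the reported TCP (cross), the real fingertips sit about 30 mm higher in both views. They closed just above the pin top, and the horizontal position agrees. I'll treat this as a fixed height offset, so true tip z ≈ reported + 0.031, and go lower.

Call:
apply_moves(moves=[0,0,0,0,0,0,0,0,0,0,0,0,0,0,0,0,0,0,0,0,0,0,15,0,0,0,0,0,0,31,0,0,0,0,0])

```text
time_s: 3.52
tool_pos: [0.583, 0.1153, -0.0042]
orientation: [0.273, -0.273, -0.652, 0.652]
wrist_force: [-0.1, -0.9, -0.3]
width: 0.0851
```

Call:
apply_moves(moves=[0,0,0,0,0,0,0,0,0,0,0,0,0,0.5,0,0,0,0,0,0,1,0,0,0,0,0,0,1,0,0,0,0,0,0,1], force=25)

```text
time_s: 4.15
tool_pos: [0.5835, 0.1152, -0.0026]
orientation: [0.272, -0.273, -0.652, 0.652]
wrist_force: [1.8, -9.3, 1.5]
width: 0.0124
```

Call:
apply_moves(moves=[0,0,0,0,0,0,1,0,0,0,0,0,0,1])

```text
time_s: 4.4
tool_pos: [0.5835, 0.115, -0.0026]
orientation: [0.273, -0.273, -0.652, 0.652]
wrist_force: [-0.2, -2.9, 2.6]
width: 0.0113
```

```bash
python3 go.py 0.543 0.133 -0.003 135
```

```text
t 4.4 tcp [ 0.5835  0.115  -0.0026] yaw 134.6 tilt [-0.001 -1.    -0.   ] w 0.0113 F [-0.2 -2.9  2.6] j [-0.    0.68  1.49 -0.    0.97 -2.35]
shift [41.3  0.4 16.2]
turn [ 0.0001 -0.0065 -0.0005]
```

Call:
apply_moves(moves=[7.7,0,6.6,0,0,0,1,16.5,0,11.7,0,0,0,1,26,0,15.2,0,0,0,1,36,0,17.1,0,0,0,1,46,0,17.1,0,0,0,1])

```text
time_s: 5.03
tool_pos: [0.5384, 0.1354, -0.0027]
orientation: [0.273, -0.273, -0.652, 0.653]
wrist_force: [0.9, -5.7, 2.4]
width: 0.0109
```

```bash
python3 go.py
```

```text
t 5.03 tcp [ 0.5384  0.1354 -0.0027] yaw 134.6 tilt [-0.001 -1.     0.001] w 0.0109 F [ 0.9 -5.7  2.4] j [ 0.04  0.61  1.62 -0.    0.91 -2.31]
```

Still gripping with low force, so I'll finish the arc, then release and rise.

Call:
apply_moves(moves=[10,0,-1.7,0,0,0,1,19.7,0,-5.2,0,0,0,1,28.4,0,-10.2,0,0,0,1,36.1,0,-16.7,0,0,0,1,42.7,0,-24.3,0,0,0,1])

```text
time_s: 5.65
tool_pos: [0.5265, 0.1841, -0.0027]
orientation: [-0.272, 0.273, 0.652, -0.652]
wrist_force: [5.8, -7.4, -0.1]
width: 0.011
```

Call:
apply_moves(moves=[0,0,0,0,0,0,1,0,0,0,0,0,0,0,0,0,0,0,0,0,0,0,0,0,0,0,0,0,0,-60,0,0,0,0,0])

```text
time_s: 6.28
tool_pos: [0.5235, 0.183, 0.0544]
orientation: [0.276, -0.27, -0.651, 0.654]
wrist_force: [0.8, -0.4, 0.2]
width: 0.0822
```

```bash
python3 go.py 0.427 -0.086 0.07 180
```

```text
t 6.28 tcp [0.5235 0.183  0.0544] yaw 134.6 tilt [ 0.006 -1.     0.007] w 0.0822 F [ 0.8 -0.4  0.2] j [ 0.12  0.53  1.57  0.    1.05 -2.22]
shift [-123.6  -14.5  257.8]
turn [-0.0045 -0.7921  0.0081]
```

Call:
apply_moves(moves=[-25,-14,52,0,0.18,0,0,-50,-14,103,0,0.36,0,0,-75,-14,155,0,0.54,0,0,-100,-14,206,0,0.72,0,0,-124,-14,258,0,0.9,0,0])

```text
time_s: 6.9
tool_pos: [0.4289, -0.0876, 0.0714]
orientation: [-0.531, 0.531, 0.467, -0.467]
wrist_force: [0.2, -0.6, -0.6]
width: 0.0853
```

Call:
apply_moves(moves=[0,0,0,0,0.18,0,0,0,0,0,0,0.36,0,0,0,0,0,0,0.54,0,0,0,0,0,0,0.72,0,0,0,0,0,0,0.9,0,0])

```text
time_s: 7.52
tool_pos: [0.4295, -0.086, 0.0712]
orientation: [0.681, -0.681, -0.19, 0.19]
wrist_force: [-0.1, -0.9, 0.9]
width: 0.0855
```

Call:
apply_moves(moves=[0,0,0,0,0.18,0,0,0,0,0,0,0.36,0,0,0,0,0,0,0.54,0,0,0,0,0,0,0.55,0,0,0,0,0,0,0.55,0,0])

```text
time_s: 8.15
tool_pos: [0.4296, -0.086, 0.0712]
orientation: [0.707, -0.707, -0.001, 0.001]
wrist_force: [0.3, 0.7, -0.7]
width: 0.0851
```

```bash
python3 go.py 0.427 -0.086 -0.024 0; python3 - <<'E'
from m import *
im,d=grab('side','s2.png'); cv2.imwrite('pics/s2c.png',cv2.convertScaleAbs(cv2.resize(im[110:270,130:330,::-1],(750,600)),alpha=1.5))
E
```

```text
t 8.15 tcp [ 0.4296 -0.086   0.0712] yaw 0.2 tilt [-0. -1.  0.] w 0.0851 F [ 0.3  0.7 -0.7] j [-0.47  0.28  1.91  0.    0.95 -0.47]
shift [-2.6 95.2  0. ]
turn [-0.0001  0.0029 -0.    ]
```

View pics/s2c.png

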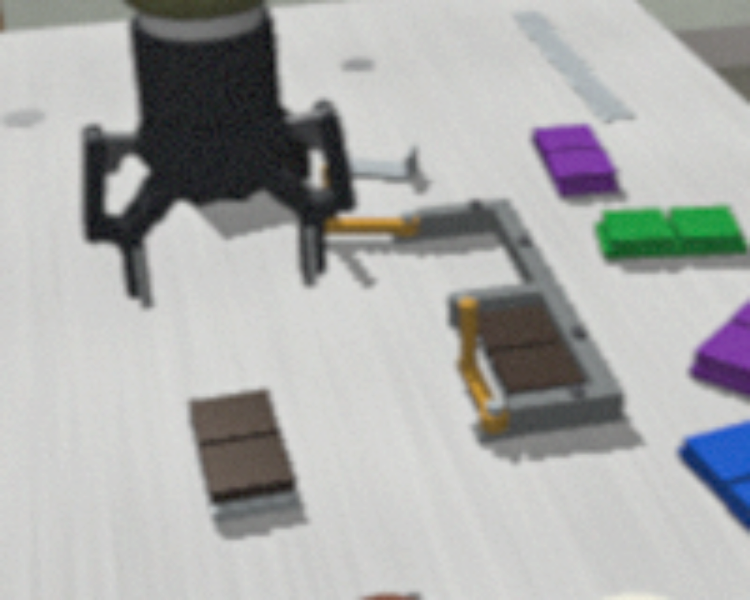

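The left latch is open, its bar pointing toward the robot at crop (370,225). The right latch and the stored pad look undisturbed. The open fingers hang over the loose pad, tips at crop (147,300) and (310,280). I'll measure the true tip height from the depth.

```bash
python3 - <<'E'
from m import *
im,d,P=pts and load('side')
for (u0,u1,v0,v1) in ((160,174,172,196),(206,218,165,192)):
    q=P[v0:v1,u0:u1]; m=(abs(q[...,1]+.086)<.03)&(q[...,2]>.06)
    p=q[m]; p=p[p[:,2]<p[:,2].min()+.012]; print(len(p),p.min(0).round(4),p.max(0).round(4),p.mean(0).round(4))
E
```

```text
30 [ 0.3731 -0.0973  0.1226] [ 0.3854 -0.0903  0.1344] [ 0.3798 -0.0937  0.1293]
28 [ 0.4712 -0.0981  0.1204] [ 0.4839 -0.074   0.1323] [ 0.4754 -0.0913  0.1275]
```

Call:
apply_moves(moves=[-2,40,0,0,0,0,0,-2,75,0,0,0,0,0,-2,95,0,0,0,0,0,-2,105,0,0,0,0,0,-2,105,0,0,0,0,0])

```text
time_s: 8.82
tool_pos: [0.4276, -0.086, -0.0339]
orientation: [0.707, -0.707, -0.0, 0.0]
wrist_force: [0.2, 1.1, 1.4]
width: 0.0853
```

Call:
apply_moves(moves=[0,0,0,0,0,0,0.25,0,0,0,0,0,0,0.35,0,0,0,0,0,0,0.5,0,0,0,0,0,0,0.5,0,0,0,0,0,0,0.5], force=30)

```text
time_s: 9.45
tool_pos: [0.4282, -0.0862, -0.033]
orientation: [-0.707, 0.707, 0.001, 0.0]
wrist_force: [-0.9, 1.6, 7.2]
width: 0.0493
```

```bash
python3 go.py 0.49 0.105 -0.034 0
```

```text
t 9.45 tcp [ 0.4282 -0.0862 -0.033 ] yaw 0.0 tilt [ 0.001 -1.    -0.001] w 0.0493 F [-0.9  1.6  7.2] j [-0.47  0.48  1.99 -0.    0.67 -0.47]
shift [ 61.9   0.9 191.2]
turn [0.0007 0.0003 0.0014]
```

Call:
apply_moves(moves=[6,0,19,0,0,0,0.5,12,0,38,0,0,0,0.5,19,0,57,0,0,0,0.5,25,0,76,0,0,0,0.5,31,0,95,0,0,0,0.5])

```text
time_s: 10.07
tool_pos: [0.4596, 0.0088, -0.033]
orientation: [-0.707, 0.708, 0.001, 0.001]
wrist_force: [-1.9, -5.6, 5.7]
width: 0.0495
```

```bash
python3 go.py 0.49 0.105 -0.034 -0.9
```

```text
t 10.07 tcp [ 0.4596  0.0088 -0.033 ] yaw 0.0 tilt [ 0.002 -1.    -0.001] w 0.0495 F [-1.9 -5.6  5.7] j [-0.24  0.51  1.92 -0.    0.71 -0.24]
shift [30.5  0.9 96.2]
turn [0.0013 0.0159 0.0017]
```

Call:
apply_moves(moves=[6,0,19,0,0.005,0,0.5,12,0,38,0,0.015,0,0.5,18,0,57,0,0.015,0,0.5,24,0,76,0,0.015,0,0.5,30,0,96,0,0.015,0,0.5])

```text
time_s: 10.7
tool_pos: [0.4894, 0.1049, -0.033]
orientation: [-0.707, 0.707, -0.005, 0.006]
wrist_force: [-1.2, -5.0, 6.1]
width: 0.0492
```

```bash
python3 go.py 0.598 0.105 -0.034 -0.9;  python3 - <<'E'
from m import *
im,d=grab('top','t2.png'); cv2.imwrite('pics/t2c.png',cv2.convertScaleAbs(cv2.resize(im[165:285,170:310,::-1],(700,600)),alpha=1.5))
im,d=grab('side','s3.png'); P=pts('side',d); hsv=cv2.cvtColor(im,cv2.COLOR_RGB2HSV)
m=(hsv[...,1]>45)&(hsv[...,0]<14)&(abs(P[...,2]-.018)<.006)&(P[...,0]>.4)&(P[...,0]<.56)&(P[...,1]>.0)&(P[...,1]<.2)
print(rect(P,m),P[m].min(0),P[m].max(0))
E
```

```text
t 10.7 tcp [ 0.4894  0.1049 -0.033 ] yaw -0.9 tilt [ 0.001 -1.    -0.001] w 0.0492 F [-1.2 -5.   6.1] j [-0.02  0.57  1.8  -0.    0.77 -0.01]
shift [108.6   1.1   1.8]
turn [0.0011 0.0008 0.0013]
(167, array([490.4, 105.2]), array([93.3, 46.5]), 87.9, np.float64(0.0183)) [0.46674126 0.05782005 0.0127673 ] [0.51360764 0.15212023 0.02115932]
```

View pics/t2c.png

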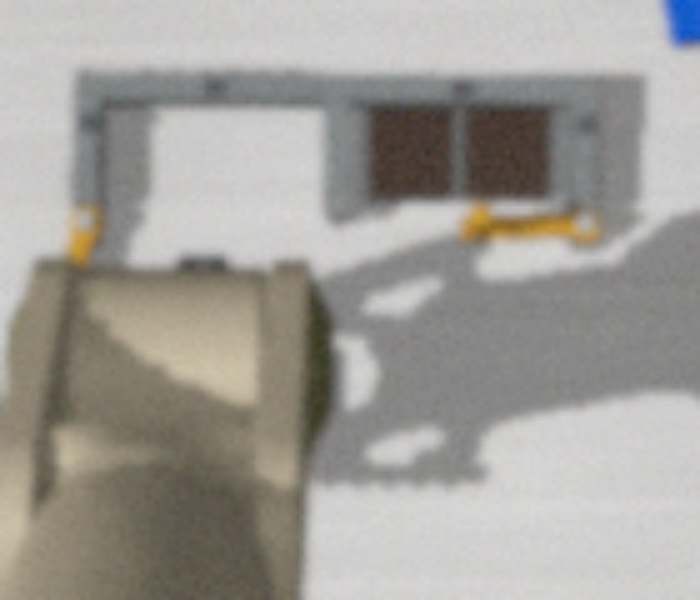

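The pad is at about (0.490, 0.105), square to the bay mouth. The left latch bar is at crop (85,235), clear of the bay, and the stored pad is untouched at (460,150). Next I'll slide it in.

Call:
apply_moves(moves=[15,0,0,0,0,0,0.5,32,0,1,0,0,0,0.5,50,0,1,0,0,0,0.5,65,0,1,0,0,0,0.5,75,0,1,0,0,0,0.5])

```text
time_s: 11.42
tool_pos: [0.5621, 0.1045, -0.0332]
orientation: [0.707, -0.707, 0.007, -0.004]
wrist_force: [-13.6, 0.1, 16.2]
width: 0.0492
```

Call:
apply_moves(moves=[10,0,0,0,0,0,0.5,20,0,0,0,0,0,0.5,29,0,0,0,0,0,0.5,29,0,0,0,0,0,0.5])

```text
time_s: 11.92
tool_pos: [0.5926, 0.1039, -0.0331]
orientation: [0.707, -0.707, 0.006, -0.005]
wrist_force: [-3.5, 0.2, 7.7]
width: 0.0495
```

```bash
python3 go.py
```

```text
t 11.93 tcp [ 0.5926  0.1039 -0.0331] yaw -0.9 tilt [-0.001 -1.     0.   ] w 0.0495 F [-3.5  0.2  7.7] j [-0.02  0.74  1.47  0.    0.93 -0.01]
```

Call:
apply_moves(moves=[0,0,0,0,0,0,0.32,0,0,0,0,0,0,0.32,0,-30,0,0,0,0,0.32,0,-60,0,0,0,0,0.32,0,-60,0,0,0,0,1])

```text
time_s: 12.55
tool_pos: [0.594, 0.1042, 0.0282]
orientation: [-0.707, 0.707, -0.004, 0.007]
wrist_force: [-0.7, -0.0, -1.1]
width: 0.0412
```

Call:
apply_moves(moves=[-40,0,0,0,0,0,1,-80,0,0,0,0,0,1,-80,0,0,0,0,0,1,-80,0,0,0,0,0,1])

```text
time_s: 13.05
tool_pos: [0.5132, 0.1054, 0.0259]
orientation: [-0.707, 0.707, -0.005, 0.005]
wrist_force: [0.5, -0.0, 0.1]
width: 0.0003
```

```bash
python3 go.py 0.517 0.105 -0.028 -0.9; python3 - <<'E'
from m import *
im,d=grab('side','s4.png'); P=pts('side',d); hsv=cv2.cvtColor(im,cv2.COLOR_RGB2HSV)
m=(hsv[...,1]>45)&(hsv[...,0]<14)&(abs(P[...,2]-.018)<.006)&(P[...,0]>.54)&(P[...,0]<.68)&(P[...,1]>.04)&(P[...,1]<.2)
print(rect(P,m),P[m].min(0),P[m].max(0))
m=(abs(P[...,0]-.512)<.025)&(abs(P[...,1]-.105)<.025)&(P[...,2]>.04)&(P[...,2]<.09)
p=P[m]; print(p.min(0),[ (round(z,3),p[abs(p[:,2]-z)<.004][:,0].min().round(4),p[abs(p[:,2]-z)<.004][:,0].max().round(4)) for z in (.068,.076,.084)])
E
```

```text
t 13.05 tcp [0.5132 0.1054 0.0259] yaw -0.9 tilt [ 0. -1. -0.] w 0.0003 F [ 0.5 -0.   0.1] j [-0.02  0.51  1.7  -0.    0.93 -0.01]
shift [ 3.8 53.9 -0.4]
turn [0.0001 0.0004 0.0002]
(164, array([589.9, 103.7]), array([95.4, 47.5]), 89.9, np.float64(0.0182)) [0.56622019 0.05605827 0.01402715] [0.61378083 0.15143318 0.02062705]
[0.49832442 0.09174981 0.06179238] [(0.068, np.float64(0.5002), np.float64(0.5238)), (0.076, np.float64(0.4984), np.float64(0.5245)), (0.084, np.float64(0.4983), np.float64(0.5251))]
```

Call:
apply_moves(moves=[0,30,0,0,0,0,1,0,54,0,0,0,0,1,20,54,0,0,0,0,1,35,54,0,0,0,0,1,45,54,0,0,0,0,1])

```text
time_s: 13.72
tool_pos: [0.5584, 0.1048, -0.0284]
orientation: [0.707, -0.707, 0.006, -0.005]
wrist_force: [-3.0, -0.2, 1.2]
width: 0.0003
```

Call:
apply_moves(moves=[6,0,0,0,0,0,1,12,0,0,0,0,0,1,18,0,0,0,0,0,1,23,0,0,0,0,0,1,23,0,0,0,0,0,1])

```text
time_s: 14.35
tool_pos: [0.5812, 0.1045, -0.0277]
orientation: [0.707, -0.707, 0.005, -0.006]
wrist_force: [0.9, -0.1, -0.2]
width: -0.0001
```

```bash
python3 go.py
```

```text
t 14.35 tcp [ 0.5812  0.1045 -0.0277] yaw -0.9 tilt [ 0.001 -1.     0.   ] w -0.0001 F [ 0.9 -0.1 -0.2] j [-0.02  0.71  1.51  0.    0.92 -0.01]
```

Now small steps until the back wall pushes back.

Call:
apply_moves(moves=[2,0,0,0,0,0,1,4,0,0,0,0,0,1,5,0,0,0,0,0,1])

```text
time_s: 14.72
tool_pos: [0.5857, 0.1045, -0.0278]
orientation: [0.707, -0.707, 0.005, -0.005]
wrist_force: [-3.0, 0.0, 1.0]
width: 0.0003
```

Call:
apply_moves(moves=[1,0,0,0,0,0,1,2,0,0,0,0,0,1])

```text
time_s: 14.98
tool_pos: [0.5877, 0.1044, -0.0278]
orientation: [0.707, -0.707, 0.005, -0.005]
wrist_force: [-2.2, -0.4, 1.3]
width: 0.0001
```

```bash
python3 go.py;  python3 - <<'E'
from m import *
im,d=grab('side','s5.png'); P=pts('side',d); hsv=cv2.cvtColor(im,cv2.COLOR_RGB2HSV)
for a,b in((.04,.2),(-.1,.02)):
    m=(hsv[...,1]>45)&(hsv[...,0]<14)&(abs(P[...,2]-.018)<.006)&(P[...,0]>.54)&(P[...,0]<.68)&(P[...,1]>a)&(P[...,1]<b)
    print(rect(P,m),P[m].min(0),P[m].max(0))
E
```

```text
t 14.97 tcp [ 0.5877  0.1044 -0.0278] yaw -0.9 tilt [-0. -1.  0.] w 0.0001 F [-2.2 -0.4  1.3] j [-0.02  0.72  1.49  0.    0.93 -0.  ]
(149, array([625.1, 105.9]), array([92.7, 46.5]), 88.4, np.float64(0.0184)) [0.6006929  0.05933029 0.01365172] [0.6485917  0.15228895 0.02085026]
(154, array([621.5, -30.5]), array([95.8, 47.5]), 88.2, np.float64(0.0182)) [ 0.59688944 -0.07841864  0.01469886] [0.64583713 0.01733997 0.02043366]
```

Call:
apply_moves(moves=[1,0,0,0,0,0,1,1,0,0,0,0,0,1])

```text
time_s: 15.28
tool_pos: [0.5888, 0.1044, -0.0278]
orientation: [0.707, -0.707, 0.005, -0.005]
wrist_force: [-2.5, 0.8, 1.2]
width: 0.0001
```

Call:
apply_moves(moves=[1,0,0,0,0,0,1,1,0,0,0,0,0,1])

```text
time_s: 15.52
tool_pos: [0.5892, 0.1046, -0.0279]
orientation: [0.707, -0.707, 0.006, -0.005]
wrist_force: [-5.2, 0.4, 3.3]
width: -0.0002
```

Call:
apply_moves(moves=[0.7,0,0,0,0,0,1,0.7,0,0,0,0,0,1])

```text
time_s: 15.78
tool_pos: [0.5893, 0.1047, -0.0279]
orientation: [0.707, -0.707, 0.006, -0.004]
wrist_force: [-8.0, 1.3, 5.1]
width: 0.0001
```

The reaction force is rising with no motion, so the pad is home. I'll back off, rise and go to the open latch's pin.

Call:
apply_moves(moves=[-15,0,0,0,0,0,1,-15,0,0,0,0,0,1,-15,-40,0,0,0.15,0,1,-15,-75,0,0,0.3,0,0.5,-30,-75,30,0,0.45,0,0])

```text
time_s: 16.4
tool_pos: [0.5641, 0.1339, 0.0503]
orientation: [0.688, -0.687, 0.163, -0.168]
wrist_force: [-0.3, 0.3, -0.2]
width: 0.0353
```

```bash
python3 go.py 0.5265 0.184 0.047 -45;  python3 - <<'E'
from m import *
im,d=grab('top','t3.png'); P=pts('top',d)
im2,d2=grab('side','s6.png'); P2=pts('side',d2); hsv=cv2.cvtColor(im2,cv2.COLOR_RGB2HSV)
m=(hsv[...,0]>14)&(hsv[...,0]<28)&(hsv[...,1]>130)&(P2[...,1]>.1)&(P2[...,1]<.25)&(P2[...,0]>.48)&(P2[...,0]<.6)
p=P2[m]; print(len(p)); k=p[:,2]>.025; print('pin',k.sum(),p[k].mean(0) if k.any() else '', 'bar',p[~k].min(0),p[~k].max(0))
m=(hsv[...,1]>45)&(hsv[...,0]<14)&(abs(P2[...,2]-.018)<.006)&(P2[...,0]>.54)&(P2[...,0]<.68)&(P2[...,1]>.04)&(P2[...,1]<.2)
print(rect(P2,m))
cv2.imwrite('pics/s6c.png',cv2.convertScaleAbs(cv2.resize(im2[110:240,170:330,::-1],(738,600)),alpha=1.5))
E
```

```text
t 16.4 tcp [0.5641 0.1339 0.0503] yaw -27.1 tilt [ 0.007 -1.     0.003] w 0.0353 F [-0.3  0.3 -0.2] j [ 0.03  0.58  1.51 -0.    1.05  0.5 ]
shift [-56.3   3.   27.4]
turn [-0.0045  0.3124  0.0061]
92
pin 25 [0.53110098 0.18593953 0.04585598] bar [0.52542042 0.16509509 0.00751196] [0.59218697 0.1914046  0.02374501]
(160, array([625.9, 103.9]), array([95.9, 48.2]), 88.7, np.float64(0.0184))
```

View pics/s6c.png

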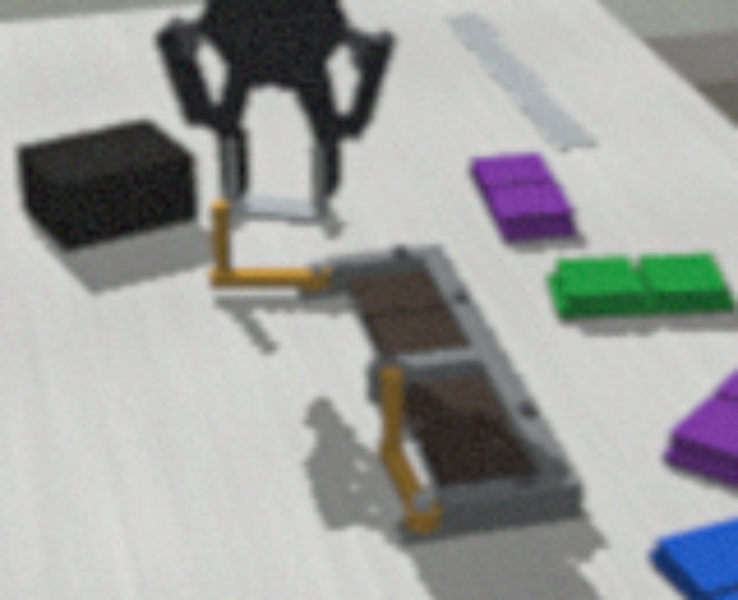

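The loose pad is seated in the left bay at crop (405,310). The left latch is still open, its pin at (220,230), and the right latch is shut. I'll grip the pin again.

Call:
apply_moves(moves=[-28,0,14,0,0.16,0,0,-56,0,27,0,0.31,0,0,-56,0,27,0,0.31,0,0,-56,0,27,0,0.31,0,0])

```text
time_s: 17.0
tool_pos: [0.5239, 0.1836, 0.0472]
orientation: [0.655, -0.655, 0.266, -0.267]
wrist_force: [-1.1, 0.3, -0.6]
width: 0.0851
```

```bash
python3 go.py 0.5275 0.185 -0.003 -45
```

```text
t 17.0 tcp [0.5239 0.1836 0.0472] yaw -44.3 tilt [ 0.001 -1.     0.001] w 0.0851 F [-1.1  0.3 -0.6] j [ 0.13  0.54  1.59 -0.    1.02  0.9 ]
shift [ 1.5 50.2  3.5]
turn [-0.0006  0.0123  0.0007]
```

Call:
apply_moves(moves=[1.5,25,3.5,0,0,0,0,1.5,50,3.5,0,0,0,0,1.5,50,3.5,0,0,0,0.5,1.5,50,3.5,0,0,0,1,1.5,50,3.5,0,0,0,1], force=25)

```text
time_s: 17.62
tool_pos: [0.5273, 0.1855, -0.0018]
orientation: [0.655, -0.654, 0.267, -0.268]
wrist_force: [-0.2, 0.4, 0.7]
width: 0.0321
```

Call:
apply_moves(moves=[0,0,0,0,0,0,1,0,0,0,0,0,0,1,0,0,0,0,0,0,1])

```text
time_s: 18.0
tool_pos: [0.5274, 0.1855, -0.0021]
orientation: [0.655, -0.654, 0.267, -0.268]
wrist_force: [3.0, -1.3, 4.0]
width: 0.0111
```

```bash
python3 - <<'E'
import numpy as np
from h import *
from scipy.spatial.transform import Rotation as R
s=robot.read_state(); M=R.from_quat(s['orientation'][[1,2,3,0]]).as_matrix(); p=s['tool_pos']; piv=np.array([.584,.1735])
r=p[:2]-piv; th=np.arctan2(-r[0],-r[1]); print('w',s['width'],'F',s['wrist_force'].round(1),'th',th,'r',np.hypot(*r))
prev=p
for i,t in enumerate(np.linspace(th,0.0,11)[1:]):
    q=np.array([*(piv+.058*np.array([-np.sin(t),-np.cos(t)])),p[2]])
    if i==5: prev=last
    print(round(t,2),q.round(4),(M.T@(q-prev)*1000).round(1)); last=q
E
```

```text
w 0.011145731726983627 F [ 3.  -1.3  4. ] th 1.779993758963956 r 0.05784981279353693
1.6 [ 0.526   0.1753 -0.0021] [ 6.2 -0.  -8.3]
1.42 [ 0.5266  0.165  -0.0021] [ 13.8  -0.  -15.2]
1.25 [ 0.529   0.155  -0.0021] [ 22.5   0.  -20.7]
1.07 [ 0.5332  0.1456 -0.0021] [ 32.1   0.  -24.5]
0.89 [ 0.5389  0.137  -0.0021] [ 42.2   0.  -26.6]
0.71 [ 0.5461  0.1296 -0.0021] [10.3  0.  -0.3]
0.53 [ 0.5545  0.1236 -0.0021] [20.5  0.   1.3]
0.36 [ 0.5638  0.1191 -0.0021] [30.3  0.1  4.6]
0.18 [ 0.5737  0.1164 -0.0021] [39.3  0.1  9.7]
0.0 [ 0.584   0.1155 -0.0021] [47.2  0.1 16.2]
```

Call:
apply_moves(moves=[6.2,0,-8.3,0,0,0,1,13.8,0,-15.2,0,0,0,1,22.5,0,-20.7,0,0,0,1,32.1,0,-24.5,0,0,0,1,42.2,0,-26.6,0,0,0,1])

```text
time_s: 18.62
tool_pos: [0.5347, 0.1363, -0.0029]
orientation: [-0.653, 0.656, -0.269, 0.264]
wrist_force: [-16.9, -7.0, 12.2]
width: 0.0109
```

Call:
apply_moves(moves=[10.3,0,-0.3,0,0,0,1,20.5,0,1.3,0,0,0,1,30.3,0,4.6,0,0,0,1,39.3,0,9.7,0,0,0,1,47,0,16,0,0,0,1])

```text
time_s: 19.25
tool_pos: [0.5816, 0.1147, -0.003]
orientation: [-0.654, 0.655, -0.268, 0.266]
wrist_force: [-6.2, -3.2, 6.0]
width: 0.0108
```

Call:
apply_moves(moves=[0,0,0,0,0,0,1,0,0,0,0,0,0,1])

```text
time_s: 19.5
tool_pos: [0.5824, 0.1149, -0.0029]
orientation: [-0.654, 0.655, -0.267, 0.267]
wrist_force: [-0.0, -6.1, 2.2]
width: 0.0109
```

Call:
apply_moves(moves=[0.7,0,0.7,0,0,0,1,0.7,0,0.7,0,0,0,0.5,0.7,0,0.7,0,0,0,0,0.7,0,0.7,0,0,0,0,0.7,0,0.7,0,0,0,0])

```text
time_s: 20.12
tool_pos: [0.5837, 0.1157, -0.0029]
orientation: [0.655, -0.655, 0.267, -0.267]
wrist_force: [-0.8, 0.8, 0.7]
width: 0.0819
```

Call:
apply_moves(moves=[0,-50,0,0,0,0,0,0,-100,0,0,0,0,0,-30,-130,-30,0,0,0,0,-60,-130,-60,0,0,0,0,-100,-130,-100,0,0,0,0])

```text
time_s: 20.75
tool_pos: [0.4413, 0.1141, 0.1274]
orientation: [0.655, -0.654, 0.267, -0.268]
wrist_force: [0.4, -0.2, 0.9]
width: 0.0856
```

Call:
apply_moves(moves=[-40,0,-40,0,0,0,0,-80,0,-80,0,0,0,0,-80,0,-80,0,0,0,0])

```text
time_s: 21.12
tool_pos: [0.3263, 0.1132, 0.1271]
orientation: [-0.655, 0.655, -0.267, 0.267]
wrist_force: [0.1, 0.2, 0.7]
width: 0.0856
```

```bash
python3 go.py;  python3 - <<'E'
from m import *
im,d=grab('top','t4.png'); P=pts('top',d); z=P[...,2]; v,u=np.mgrid[:384,:512]
b=(v>195)&(v<216)
for u0 in (180,245):
    q=b&(u>=u0)&(u<u0+55)&(z>.05)&(z<.066); print('pin',q.sum(),P[q].mean(0).round(4))
im2,d2=grab('side','s7.png'); P2=pts('side',d2); hsv=cv2.cvtColor(im2,cv2.COLOR_RGB2HSV)
for a,c in((.04,.2),(-.1,.02)):
    m=(hsv[...,1]>45)&(hsv[...,0]<14)&(abs(P2[...,2]-.018)<.006)&(P2[...,0]>.54)&(P2[...,0]<.68)&(P2[...,1]>a)&(P2[...,1]<c)
    print(rect(P2,m))
cv2.imwrite('pics/t4c.png',cv2.convertScaleAbs(cv2.resize(im[120:280,110:410,::-1],(800,426)),alpha=1.5))
E
```

```text
t 21.12 tcp [0.3263 0.1132 0.1271] yaw -44.4 tilt [-0. -1. -0.] w 0.0856 F [0.1 0.2 0.7] j [-0.01 -0.01  2.08  0.    1.08  0.77]
pin 16 [0.5821 0.1157 0.0612]
pin 17 [ 0.5799 -0.0376  0.0607]
(173, array([625.8, 105.1]), array([48.1, 97.8]), 1.4, np.float64(0.0185))
(246, array([621.6, -29.6]), array([95.7, 48.9]), 87.7, np.float64(0.0184))
```

View pics/t4c.png

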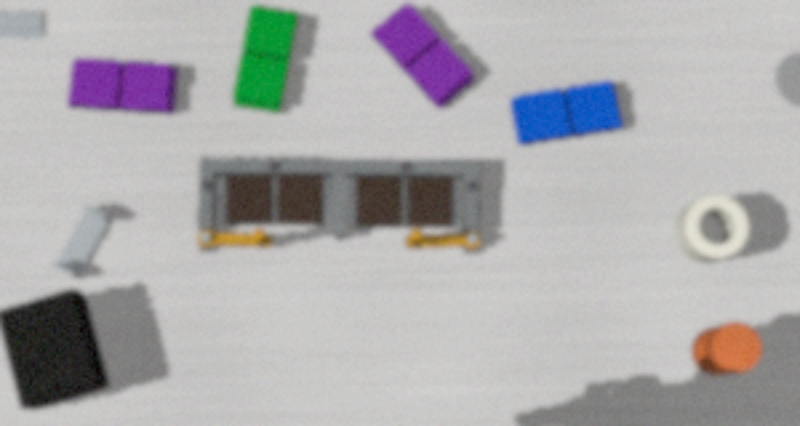

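Both pads are home at crop (275,197) and (405,197), both latch bars lie across their bays (235,238 and 440,239), and the bystanders have not moved. I'm handing in.

```bash
python3 -c "
from cell import robot
print(robot.close_job())"
```

```text
the job is handed in; nothing more can be done
None
```

The loose pad is now home in the left bay, which was the empty one, and both latches are shut. I handed the job in at about 21 s of robot time. I gripped the left latch by its pin and swung it open, then slid the loose pad flat into the bay and pushed it home with closed fingers. Finally I swung the latch shut and backed off.

**Last checks:**
- **Loose pad:** it is at about (0.626, 0.105), against an estimated home point of (0.624, 0.105). It lies flat and about square. The push force rose to about 8 N with the pad no longer moving, so it was against the back wall.
- **Left latch:** its pin is within about 1 mm of where it started, so it is within about 0.03 rad of shut.
- **Stored pad and right latch:** their measured positions match those at the start.
- **Mallet head, bushing, pad clip and anvil:** they look unmoved in the last top view; I did not re-measure them.

**What disagreed:** the real fingertips sit about 31–36 mm higher than the reported TCP. Because of this the first grasp closed on air just above the pin. I measured the offset in the side view and corrected for it in every later move.

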